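Wedge a drill chuck off its taper arbor

ROBOT

A 6-joint arm with a two-finger parallel gripper is mounted at the origin on a cart in front of the work surface, level with it; the furniture and walls round the work are solid. World frame = base frame: x ahead of the robot, y to its left, z up, the work surface at z = 0. Lengths are in mm, angles in rad, forces in N, time in s.
With the tool pointing down it reaches from about 275 to 875 mm from the base axis. Payload 12.5 kg.
Tool frame: the origin (TCP) lies between the finger pads; the fingertips stand 25 mm ahead of it and the grasp point (between the pads) lies 6 mm ahead of it (manip.tip_extent is the distance from the TCP to the fingertips, in mm); z points along the fingers, y is the line along which they close (so a half turn about z gives the same grasp; the last joint's range is limited). The gripper opens to 85 mm and grips with 20 to 120 N. Pads are 22 mm wide; open, the fingers measure 114 mm over their backs; the gripper's body (76 mm by 85 mm) begins 54 mm behind the grasp point. The pads swing forward as they close: fully open they stand 13 mm farther back than shut.
Start: joints at [-1.216, 0.351, 1.652, -0, 1.139, -0.085], TCP at [234.184, -497.637, 256.29] pointing down, gripper open.
Joint ranges: [-2.75, 2.75], [-0.79, 2.1], [0.01, 2.65], [-1.57, 4.71], [0.07, 3.14], [-2.87, 2.87]. Speed limits (rad/s): [2.22, 2.22, 2.79, 3.14, 3.14, 3.14].

INTERFACE

Orientations are given as [roll, pitch, yaw] about the fixed x, y, z axes, in that order (R = Rz(yaw) Ry(pitch) Rx(roll)).
In Python, from cell import manip, capture, calibration, job_done gives the robot as it stands.
- The arm moves only by the shell command python3 -m handwheel 'ROWS' [FORCE]. ROWS is JSON, a list of rows, each a list of 7 numbers: the shift along the tool's x, y, z in cm, then the turn, a rotation vector about the tool's x, y, z in rad, then the closure, from 0 (fully open) to 1 (shut). In form: [[tx, ty, tz, wx, wy, wz, jaw], ...]. A call has exactly 10 rows; each row is the pose to reach, as a shift and turn from the pose commanded when the call began, along the tool's axes at that moment; what a row does not reach only later rows make up. A row lasts 1/8 s, in which the tool goes at most 62.5 mm and 10.7 degrees, less where a joint would pass 70% of its speed; a pose out of reach is approached as far as the arm can. A call with a gripper value outside its range is refused whole. The fingers move at their own pace and stop on an object; FORCE is the grip in N (left out, the last holds). Time passes only in rows, so rows that repeat a pose let the fingers close, or fill a call up. It gives the time, the measured TCP pose, the force, the opening and the grip force at its end, in the units of the state.
- manip.sense(): the state, without advancing time (a new reading comes with each control period).
- capture(name): name is "scene" or "top" or "wrist"; returns the picture (400x640x3 uint8, red, green, blue); there is no depth.
- calibration(name): a dict with "mtx" (3x3 intrinsics, pixels), "R" (3x3) and "t" (3): a world point X has camera coordinates R X + t. Camera axes: x right, y down, z forward; pixel columns grow to the right and rows downward; lengths in mm; the calibration is good to about 2 mm. A picture is of the moment at which its call begins: read the wrist's pose just before it. calibration takes no time and is no camera call; for the wrist camera it gives the pose at the moment of the call.
- job_done(): hands the job in; it is judged then, once.
The state is a dict: "time_s": time; "joint_pos": joint angles; "joint_vel": joint speeds; "joint_torque": joint torques, N m; "position": TCP position; "orientation": TCP orientation; "contact_force": force on the tool from outside, world axes, zero at the start; "wrist_torque": the same for the moment, N m; "width": opening from 0.0 (shut) to 1.0 (fully open); "finger_force": force on a finger pad.
Only numpy, scipy, OpenCV 4.12 (cv2) and the standard library are available. Lean on these libraries where they do the work, as an engineer would, in place of code of your own. Each camera call takes 0.05 s, during which the arm holds its last target. There are 200 camera calls.

TASK

Loosen the drill chuck from its taper: take the wider of the two loose forked wedges by its shank, slide it flat along the arbor's flange with a prong either side of the neck, flat side down and under the wedge already fitted from behind, and push it in until the chuck just comes up off its seat, by about 3 mm and no more than 5. Finish still gripping the wedge there, with the chuck resting on it. Do not touch the chuck or the rear wedge with the gripper, and leave the narrow wedge and everything else where it lies.

Things in the scene. Friction and masses are not known exactly. Their poses are not given: they have to be found in the camera images.
- stand: Blue bench fixture, bolted down (base plate 110 x 90 x 16 mm, screws to 22 mm high; round body 62 mm), holding a steel chuck arbor upright. Origin: on the bench under the arbor's axis, z up. Its -x side is the front, roughly facing the robot: the wide wedge enters there, moving along the stand's +x. A neck of 20 mm diameter rises from the middle of the arbor's flange.
- flange_top (a point): Centre of the flat top face of the arbor's round flange (60 mm diameter), on the arbor's axis, 70 mm above the bench; axes as the stand's. The space in front of the flange is free down to the base plate.
- chuck: Keyless drill chuck, bright with a blue and a red ring, 43 mm diameter, 50 mm high, jaws up, on the arbor's taper. Origin: centre of its back (lower) face, 87 mm above the bench when seated. Below it a dark collar, 41 mm diameter, 4 mm thick; 13 mm are left between collar and flange. It only moves straight up.
- chuck_lift (a joint): How far the chuck (with collar and rear wedge) is off its seat, in m: 0 seated, positive up, stop at 0.015. It takes 6 to 10 N to lift and sinks back when not held up; pushing the wedge in takes 8 to 20 N along the push, and the wedge does not slip back by itself.
- rear_wedge: Twin of the wide wedge, upside down (flat side up on the collar), fitted from behind, prong tips 30 mm in front of the arbor's axis, shank end 129 mm behind it. It rises with the chuck. Its tapered underside is 10 mm above the flange at the front rim, 5 mm at the axis, 0 at the rear rim. Origin: on its flat upper face at the shank, 92 mm behind the axis.
- wide_wedge: Loose forked steel wedge to use, 159 mm long, 0.25 kg, lying flat side down: two bright prongs 66 mm long, 52 mm over both, with a 28 mm slot between, then a dark shank 24 mm wide, 14 mm thick and some 60 mm long, bright head 30 mm wide. Origin: on the flat underside in the middle of the shank, where to grip it; +x to the prong tips, z up. The head ends 37 mm behind it.
- wide_tip (a point): Midway between the wide wedge's prong tips, on its underside, 122 mm ahead of its origin; axes as the wedge's. Prongs: 3 mm thick at the tips, 1 mm thicker every 6 mm. Flat on the flange, they meet the rear wedge when this point is 12 mm past the arbor's axis; each further 6 mm lifts the chuck 1 mm (30 mm past: 3 mm lift). At 56 mm the slot's end hits the neck.
- narrow_wedge: Smaller forked wedge, 143 mm long, 32 mm over the prongs, slot 14 mm (too narrow for the neck), shank 24 mm wide, 12 mm thick; leave it. Origin: on the underside at the shank, prong tips 106 mm ahead along +x. The two loose wedges lie left and right in front of the fixture, either way round, prongs away from the robot.
- wrench: Loose adjustable wrench, 38 x 168 x 14 mm, lying behind left; leave it. Origin: underside centre.
- glasses: Loose clear safety glasses, 87 x 126 x 46 mm, at the left; leave them. Origin: underside centre.
- punch: Loose black drift punch, 12 x 148 x 12 mm, behind right; leave it. Origin: underside centre.
- fitting: Loose brass hose fitting, 23 x 50 x 31 mm, at the back right; leave it. Origin: underside centre.
Things that resemble listed ones, but are neither listed nor needed, are in the scene too. Leave any orange look-alike of the wide_wedge alone.

How it is judged (in metres and radians):
On the way, in this order (a step that is already met when the one before it is completed fails the run):
1. the wide wedge's fork is round the neck, lying on the flange under the still seated chuck (x of wide_tip in the frame of flange_top above -0.01 m and y of wide_tip in the frame of flange_top between -0.007 and 0.007 m and z of wide_tip in the frame of flange_top between -0.003 and 0.005 m and angle between wide_wedge's own z axis and vertical below 0.2 rad and value of joint chuck_lift below 0.001 m), for 0.1 s.
2. the wedge has lifted the chuck off its seat (value of joint chuck_lift above 0.0012 m and contact force between wide_wedge and rear_wedge above 1 N), for 0.2 s.
At the end, for the whole second after the job is handed in: Chuck 1.2 to 5.2 mm off its seat, resting on the wide wedge (over 1 N); that wedge flat on the flange (tips within 4 mm of it, tilt under 0.12 rad), slot round the neck (within 8 mm of centre), at rest, held by the fingers (over 2 N); the robot touches neither chuck nor rear wedge (all of step 2 and value of joint chuck_lift below 0.0052 m and contact force between the fingers and wide_wedge above 2 N and contact force between each of the arm, the fingers and chuck below 1 N and contact force between each of the arm, the fingers and rear_wedge below 1 N and y of wide_tip in the frame of flange_top between -0.008 and 0.008 m and z of wide_tip in the frame of flange_top between -0.003 and 0.004 m and angle between wide_wedge's own z axis and vertical below 0.12 rad and linear speed of wide_wedge below 0.02 m/s); the arm keeps its last pose, push and grip.
It fails at once if the chuck is driven more than 6.5 mm off its seat (value of joint chuck_lift above 0.0065 m).
It fails at once if the gripper or arm pushes on the chuck or the rear wedge (over 3 N) (contact force between any of the arm, the fingers and chuck above 3 N or contact force between any of the arm, the fingers and rear_wedge above 3 N).
It fails at once if the narrow wedge or another loose thing is moved more than 30 mm (distance of any of narrow_wedge, wrench, glasses, punch, fitting from where it was at the start of the episode above 0.03 m).
It also fails if it takes over 48 s, if anything falls off the work surface, if the arm or the gripper's body presses on something with over 40 N, if the wrist force passes 120 N, or if a joint passes its speed limit or range.

## Working session

There is one attempt and no reset: what is moved stays moved. The work goes in short steps, Python scripts to look and compute and a shell command to move; the robot and the scene stay as the last step left them, time stands still between calls to the robot, and variables do not carry over. Pictures are saved under pics/ and viewed, at most 10 in all, crops included, and the job is handed in when it is done.

```bash
mkdir -p pics
python3 - <<'E'
from cell import manip,capture,calibration
import cv2,numpy as np
for n in("top","scene"):
    im=capture(n); cv2.imwrite(f"pics/{n}0.png",im[:,:,::-1]); c=calibration(n); print(n,np.round(c["mtx"],1).tolist(),np.round(c["R"],3).tolist(),np.round(c["t"],1))
s=manip.sense(); print(s["time_s"],s["position"],s["orientation"])
E
```

```text
top [[379.5, 0.0, 324.4], [0.0, 379.5, 195.1], [0.0, 0.0, 1.0]] [[-0.013, -1.0, 0.01], [-0.981, 0.011, -0.194], [0.194, -0.012, -0.981]] [ 66.3 591.8 945.3]
scene [[388.2, 0.0, 323.3], [0.0, 388.2, 201.7], [0.0, 0.0, 1.0]] [[-0.587, -0.809, -0.014], [-0.442, 0.334, -0.833], [0.678, -0.483, -0.554]] [402.7 313.7 746.7]
0.1 [ 234.08728297 -497.40826931  255.80878953] [-3.14056369e+00 -8.02567967e-05  4.39802584e-01]
```

View pics/top0.png

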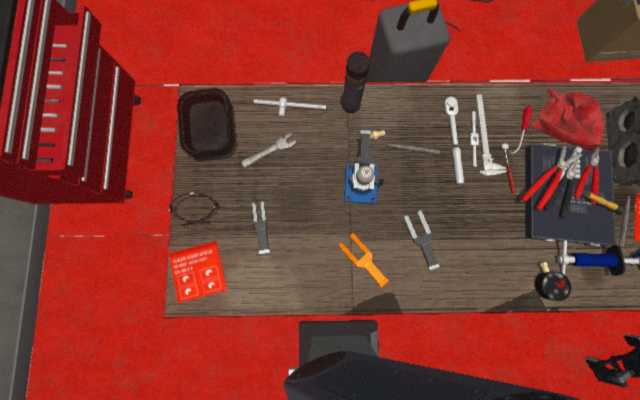

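View pics/scene0.png

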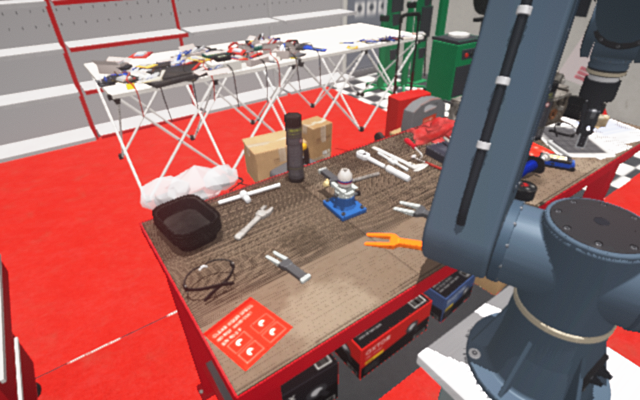

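Three things could be taken for the wide wedge, all in the top view: a left grey fork at (262,228), an orange look-alike at (364,260) and a right grey fork at (422,238). The right one looks wider, so I'll check it in an enlarged crop.

Run:
```python
import cv2
im=cv2.imread("pics/top0.png")
a=cv2.resize(im[195:280,395:445],None,fx=7,fy=7,interpolation=cv2.INTER_CUBIC)
b=cv2.resize(im[195:280,240:290],None,fx=7,fy=7,interpolation=cv2.INTER_CUBIC)
cv2.imwrite("pics/c1.png",cv2.hconcat([b,a]))
cv2.imwrite("pics/c2.png",cv2.resize(im[120:210,335:395],None,fx=6.5,fy=6.5,interpolation=cv2.INTER_CUBIC))
```

```text
(no output)
```

View pics/c1.png

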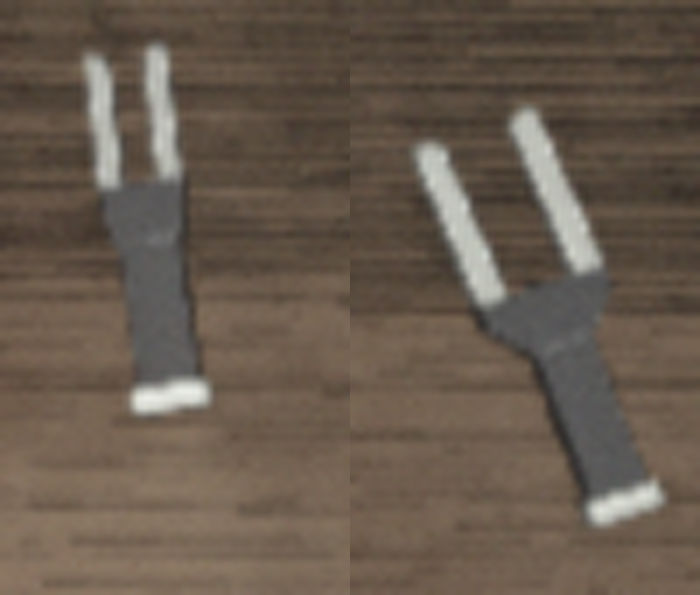

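View pics/c2.png

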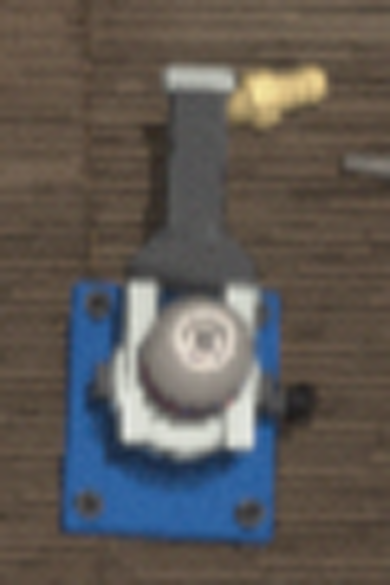

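The left fork is narrow, with a slot about as wide as a prong. The right one is the wide wedge, with tips at about (406.4,215.7) and (419.9,210.4) and its head end at about (435.3,268). In the stand crop, the base plate corners are at (346.5,163.5), (378,164.6), (376.8,203) and (344.7,201.5).

```bash
cat > h.py <<'E'
import numpy as np,cv2
from cell import manip,capture,calibration
from scipy.spatial.transform import Rotation as Ro
def ray(c,p,z):
    d=c["R"].T@np.linalg.solve(c["mtx"],[p[0],p[1],1.]); o=-c["R"].T@np.array(c["t"])
    return o+d*(z-o[2])/d[2]
def proj(c,X):
    q=c["mtx"]@(c["R"]@np.array(X)+c["t"]); return q[:2]/q[2]
E
python3 - <<'E'
from h import *
c=calibration("top")
f=lambda x,y,z:ray(c,(350*0+x/7+395-.5,y/7+195-.5),z)
t1=f(430-350,145,3);t2=f(524-350,108,3);h1=f(600-350-8,522,0);h2=f(665-350,497,14);h=f(632-350,512,5)
t=(t1+t2)/2; print(t1,t2,t,h,np.linalg.norm(t1-t2),np.linalg.norm((t-h)[:2]))
d=(t-h)[:2]; print("yaw",np.arctan2(d[1],d[0]))
u=d/np.linalg.norm(d);print("origin",t[:2]-122*u)
g=lambda x,y,z:ray(c,(x/6.5+335-.5,y/6.5+120-.5),z)
P=[g(75,283,16),g(280,290,16),g(272,540,16),g(63,530,16)]
print(np.round(P,1)); print("center",np.mean(P,0))
e=(P[0]+P[1]-P[2]-P[3]);print("yaw",np.arctan2(e[1],e[0]), "side", np.arctan2(*( (P[0]-P[1])[[0,1]]*[-1,1])))
r=g(200,70,83);print("rear end",r); 
l=(g(128,442,83)+g(240,448,83))/2; print("rear tips",l, "yaw",np.arctan2((r-l)[1],(r-l)[0]))
print("chuck top",g(204,342,137))
E
```

```text
[ 544.30788417 -166.11512766    3.        ] [ 558.67662294 -204.26369502    3.        ] [ 551.49225356 -185.18941134    3.        ] [ 400.93485124 -235.69987096    5.        ] 40.76486042001546 158.80440146198436
yaw 0.32369003856027706
origin [ 435.82793372 -223.99360075]
[[691.8  -2.9  16. ]
 [687.8 -91.4  16. ]
 [578.4 -83.6  16. ]
 [583.7   4.7  16. ]]
center [635.43914967 -43.29885778  16.        ]
yaw -0.07066479071025487 side -0.04527219421446583
rear end [762.75147878 -51.57754305  83.        ]
rear tips [605.3731566  -39.91049322  83.        ] yaw -0.07399841698899205
chuck top [633.50833755 -42.51620089 137.        ]
```

```bash
python3 -m handwheel '[[6,-3.2,1.5,0,0,0.02,0.35],[12,-6.5,3,0,0,0.05,0.35],[18,-9.7,4.6,0,0,0.07,0.35],[24,-13,6,0,0,0.1,0.35],[29.9,-16.15,7.6,0,0,0.116,0.35],[29.9,-16.15,7.6,0,0,0.116,0.35],[29.9,-16.15,7.6,0,0,0.116,0.35],[29.9,-16.15,7.6,0,0,0.116,0.35],[29.9,-16.15,7.6,0,0,0.116,0.35],[29.9,-16.15,7.6,0,0,0.116,0.35]]' 100
python3 - <<'E'
from h import *
print(manip.tip_extent, manip.sense()["position"],manip.sense()["orientation"])
c=calibration("wrist");im=capture("wrist").copy()
cv2.imwrite("pics/w1.png",im[:,:,::-1])
import math
for x in(-37,0,122): print(x,proj(c,(435.8+x*math.cos(.324),-224+x*math.sin(.324),0)))
E
```

```text
time_s: 1.35
position: [435.6, -224.9, 180.5]
orientation: [3.141, -0.0, 0.323]
contact_force: [-0.2, 0.3, -0.1]
width: 0.651
finger_force: 0.0
25.0 [ 435.64827555 -224.88406245  180.47269603] [ 3.14131534e+00 -1.92322142e-04  3.22567048e-01]
-37 [321.14438399 211.16062298]
0 [321.06009792 174.15046715]
122 [320.73256333  30.32946782]
```

View pics/w1.png

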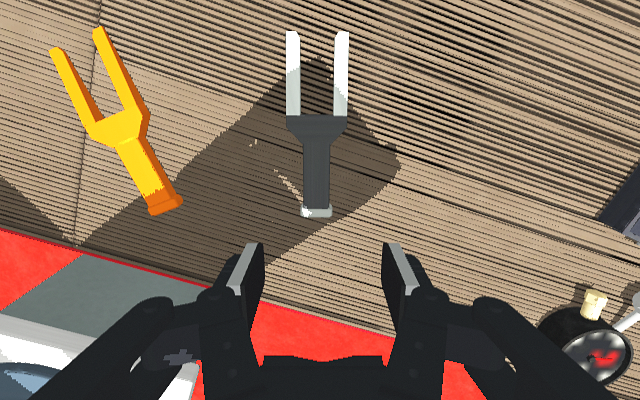

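In the wrist view the wide wedge points straight up the picture. Its tips' midpoint is at about (317.3,32), its head end at (316.5,216), and the fingers sit either side of it.

Run:
```python
from h import *
c=calibration("wrist")
t=ray(c,(317.5,31.5),3); h=ray(c,(316.5,217),1)
d=(t-h)[:2];L=np.linalg.norm(d);y=np.arctan2(d[1],d[0]);u=d/L
a=t[:2]-122*u;b=h[:2]+37*u;o=(a+b)/2
s=manip.sense();R=Ro.from_euler("xyz",s["orientation"]).as_matrix()
print(L,y,a,b,"cmd cm",R.T@np.array([*(o-s["position"][:2]),27.5-s["position"][2]])/10,"wz",s["orientation"][2]-y)
```

```text
163.35622021189232 0.3125664098473043 [ 433.31190966 -220.46691679] [ 429.16675908 -221.80646194] cmd cm [-0.31321139 -0.49179076 15.29626819] wz 0.010155096525975016
```

```bash
python3 -m handwheel '[[-0.25,-0.45,4,0,0,0.01,0.35],[-0.25,-0.45,8,0,0,0.01,0.35],[-0.25,-0.45,12,0,0,0.01,0.35],[-0.25,-0.45,14.5,0,0,0.01,0.35],[-0.25,-0.45,15.4,0,0,0.01,0.35],[-0.25,-0.45,15.4,0,0,0.01,0.6],[-0.25,-0.45,15.4,0,0,0.01,1],[-0.25,-0.45,15.4,0,0,0.01,1],[-0.25,-0.45,15.4,0,0,0.01,1],[-0.25,-0.45,15.4,0,0,0.01,1]]' 100
```

```text
time_s: 2.65
position: [432.6, -221.1, 27.7]
orientation: [3.14, -0.001, 0.314]
contact_force: [-2.2, 0.1, 6.6]
width: 0.246
finger_force: 98.8
```

```bash
python3 -m handwheel '[[0,0,-2.5,0,0,0,1],[0,0,-5,0,0,0,1],[0.5,-1,-7.6,0,0,0,1],[2,-4.5,-7.6,0,0,0.1,1],[4,-9,-7.6,0,0,0.2,1],[6,-13.5,-7.6,0,0,0.3,1],[7.87,-17.57,-7.6,0,0,0.384,1],[7.87,-17.57,-7.6,0,0,0.384,1],[7.87,-17.57,-7.6,0,0,0.384,1],[7.87,-17.57,-7.6,0,0,0.384,1]]' 100
python3 - <<'E'
from h import *
cv2.imwrite("pics/w2.png",capture("wrist")[:,:,::-1])
cv2.imwrite("pics/t2.png",cv2.resize(capture("top")[130:230,310:430],None,fx=6,fy=6,interpolation=cv2.INTER_CUBIC)[:,:,::-1])
s=capture("scene");cv2.imwrite("pics/s2.png",cv2.resize(s[150:260,290:440],None,fx=5,fy=5,interpolation=cv2.INTER_CUBIC)[:,:,::-1])
E
```

```text
time_s: 3.9
position: [452.9, -30.2, 102.6]
orientation: [3.141, -0.0, -0.071]
contact_force: [0.2, -0.3, -1.7]
width: 0.244
finger_force: 98.8
```

View pics/w2.png

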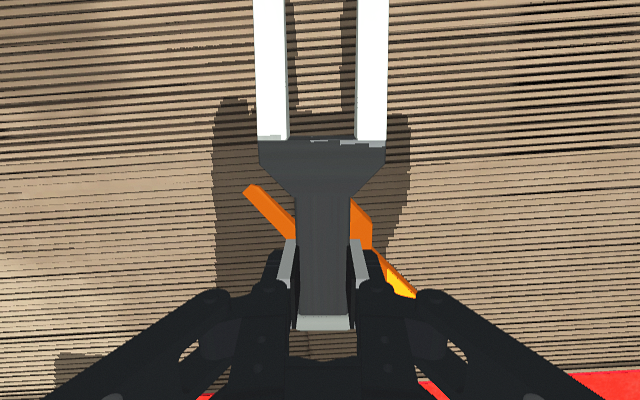

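View pics/s2.png

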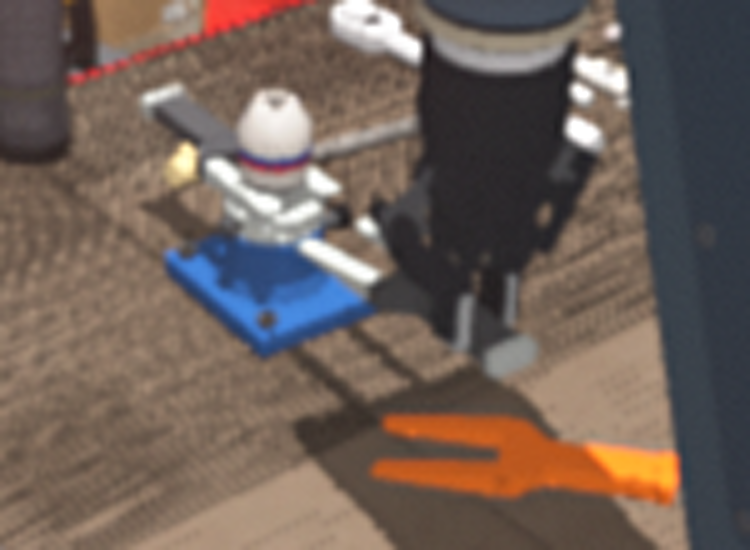

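The wedge is held level and straight in the gripper: prong mid column is 320 at the top edge and 322 at the prong root. In the scene crop the fork is in front of the stand at flange height. The top crop gives the alignment.

View pics/t2.png

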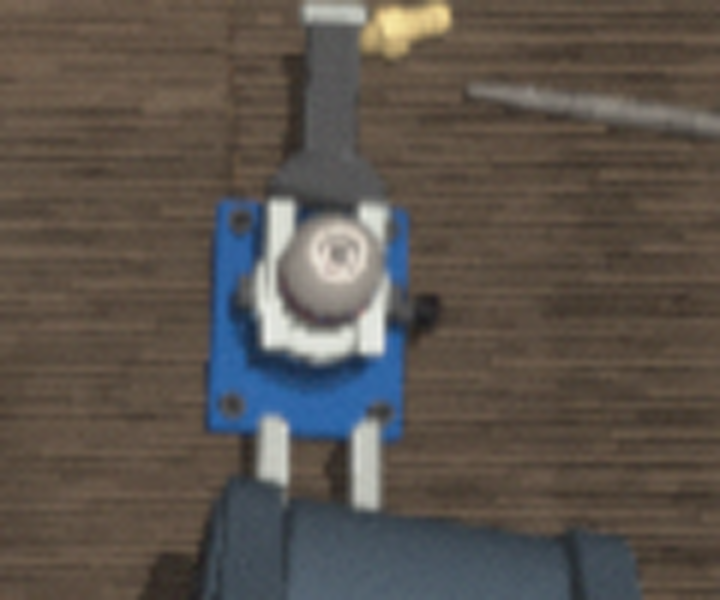

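Rear prong tips have their mid at about (323.5,350) and the rear head at (334.5,8). The wide tips' mid is at (321.5,419), with the prongs at (318.5,495) further back, so the two are almost in line.

Run:
```python
from h import *
c=calibration("top")
g=lambda x,y,z:ray(c,(x/6+310-.5,y/6+130-.5),z)[:2]
r0=g(323.5,350,83);r1=g(329,200,83);r2=g(334.5,5,83)
d=r2-r0;yaw=np.arctan2(d[1],d[0]);u=d/np.linalg.norm(d);n=np.array([-u[1],u[0]])
print("rear",r0,r2,np.linalg.norm(d),yaw)
ax=(r0+30*u + r2-129*u)/2
w=g(321.5,419,78);w1=g(318.5,495,89)
e=w-w1;print("wedge yaw",np.arctan2(e[1],e[0]),w)
print("axis",ax,"tip in stand", (w-ax)@u,(w-ax)@n)
s=manip.sense()
p=s["position"][:2]; print("tcp in stand",(p-ax)@u,(p-ax)@n,s["orientation"][2]-yaw)
wc=calibration("wrist")
for y in(5,135):
  X=ray(wc,(320.5 if y==5 else 322,y),75+(12 if y==5 else 14)); q=X[:2]-p
  U=np.array([np.cos(s["orientation"][2]),np.sin(s["orientation"][2])]);print("prong in tool",q@U,q@np.array([-U[1],U[0]]))
X=ray(wc,(323,140),89);print((X[:2]-p)@U,"slot end expected 56")
X=ray(wc,(325,330),87);print((X[:2]-p)@U,"head end exp -37")
```

```text
rear [605.69578312 -41.49898227] [762.57155117 -51.52011991] 157.1955145729733 -0.06379277276395509
wedge yaw -0.10349957237482967 [576.37601546 -40.2317812 ]
axis [634.73435356 -43.35395015] tip in stand -58.43866996763096 -0.6044974441794965
tcp in stand -182.45617985349608 1.7045751267446287 -0.0074760356420826846
prong in tool 105.8018440829981 0.31297261774753665
prong in tool 59.60664843332493 -0.23262463425416133
57.62751640972 slot end expected 56
-35.66740246152475 head end exp -37
```

```bash
python3 -m handwheel '[[0,0,0.2,0,0,0,1],[0.8,0,0.2,0,0,0,1],[1.6,0,0.2,0,0,0,1],[2.4,0,0.2,0,0,0,1],[3.2,0,0.2,0,0,0,1],[3.8,0,0.2,0,0,0,1],[3.8,0,0.3,0,0,0,1],[3.8,0,0.4,0,0,0,1],[3.8,0,0.5,0,0,0,1],[3.8,0,0.5,0,0,0,1]]' 110
python3 - <<'E'
from h import *
im=capture("scene");cv2.imwrite("pics/s3.png",cv2.resize(im[160:235,315:415],None,fx=8,fy=8,interpolation=cv2.INTER_CUBIC)[:,:,::-1])
E
```

```text
time_s: 5.3
position: [490.5, -32.0, 97.3]
orientation: [-3.142, 0.0, -0.07]
contact_force: [-1.0, 0.0, -0.3]
width: 0.242
finger_force: 112.2
```

View pics/s3.png

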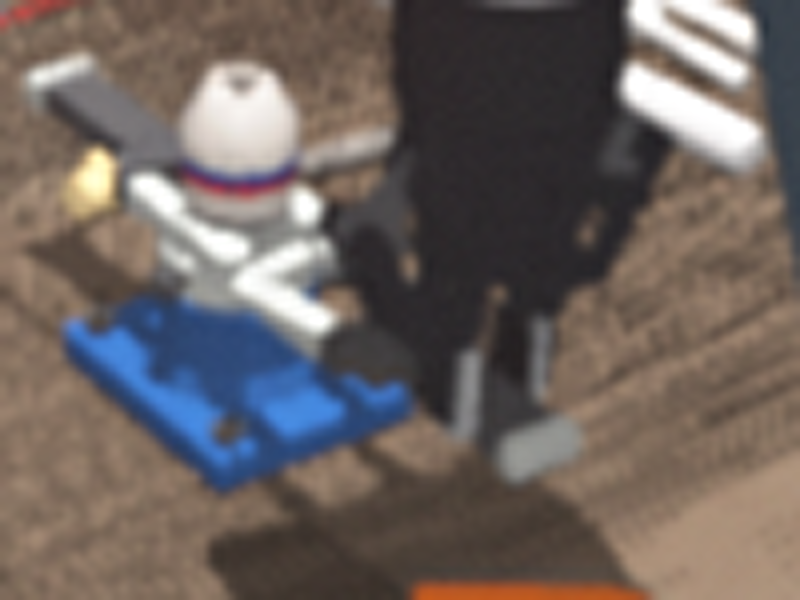

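The near prong now lies on the flange below the rear prong's tip, around (245,285). No wrong contact so far. Next I press down slightly and go on past -10 mm.

```bash
python3 -m handwheel '[[0,0,0.05,0,0,0,1],[0,0,0.08,0,0,0,1],[0.3,0,0.08,0,0,0,1],[0.6,0,0.08,0,0,0,1],[0.9,0,0.08,0,0,0,1],[1.2,0,0.08,0,0,0,1],[1.5,0,0.08,0,0,0,1],[1.8,0,0.08,0,0,0,1],[1.8,0,0.08,0,0,0,1],[1.8,0,0.08,0,0,0,1]]' 120
```

```text
time_s: 6.6
position: [509.2, -33.3, 96.7]
orientation: [3.142, -0.001, -0.07]
contact_force: [2.8, 0.3, 0.3]
width: 0.235
finger_force: 120.2
```

```bash
python3 -m handwheel '[[0.2,0,0,0,0,0,1],[0.4,0,0,0,0,0,1],[0.6,0,0,0,0,0,1],[0.8,0,0,0,0,0,1],[1,0,0,0,0,0,1],[1.2,0,0,0,0,0,1],[1.4,0,0,0,0,0,1],[1.6,0,0,0,0,0,1],[1.8,0,0,0,0,0,1],[1.8,0,0,0,0,0,1]]' 120
```

```text
time_s: 7.85
position: [523.6, -34.1, 95.6]
orientation: [-3.141, 0.008, -0.07]
contact_force: [-17.1, 1.8, 8.2]
width: 0.24
finger_force: 121.3
```

```bash
python3 -m handwheel '[[0.15,0,0,0,0,0,1],[0.3,0,0,0,0,0,1],[0.45,0,0,0,0,0,1],[0.6,0,0,0,0,0,1],[0.75,0,0,0,0,0,1],[0.9,0,0,0,0,0,1],[1.0,0,0,0,0,0,1],[1.0,0,0,0,0,0,1],[1.0,0,0,0,0,0,1],[1.0,0,0,0,0,0,1]]' 120
python3 - <<'E'
from h import *
a=cv2.imread("pics/s3.png");im=capture("scene");b=cv2.resize(im[160:235,315:415],None,fx=8,fy=8,interpolation=cv2.INTER_CUBIC)[:,:,::-1]
cv2.imwrite("pics/s4.png",b)
c=calibration("scene")
print((proj(c,(635,-43,140))-proj(c,(635,-43,137)))*8)
# chuck vertical shift by phase correlation / template
A=cv2.cvtColor(a,6)[60:210,175:305];B=cv2.cvtColor(b.copy(),6)
r=cv2.matchTemplate(B,A,cv2.TM_CCOEFF_NORMED);print(cv2.minMaxLoc(r))
E
```

```text
time_s: 9.1
position: [533.3, -34.7, 95.7]
orientation: [-3.141, 0.009, -0.07]
contact_force: [-19.8, 0.6, 10.3]
width: 0.239
finger_force: 121.6
[ 0.14339988 -7.31189596]
(-0.45863524079322815, 0.8429406881332397, (207, 133), (173, 51))
```

Run:
```python
from h import *
a=cv2.imread("pics/s3.png");b=cv2.imread("pics/s4.png");t=cv2.imread("pics/scene0.png")
t=cv2.resize(t[160:235,315:415],None,fx=8,fy=8,interpolation=cv2.INTER_CUBIC)
def m(A,B,y0,y1,x0,x1):
    r=cv2.matchTemplate(B,A[y0:y1,x0:x1],cv2.TM_CCOEFF_NORMED);_,v,_,l=cv2.minMaxLoc(r);return round(v,3),l[0]-x0,l[1]-y0
for box in((60,140,195,285),(140,215,190,295),(60,215,185,300),(55,100,30,100)):
    print(m(t,a,*box),m(a,b,*box),m(t,b,*box))
cv2.imwrite("pics/cmp.png",cv2.hconcat([a[40:440,50:430],b[40:440,50:430]]))
```

```text
(1.0, 0, 0) (0.987, 0, -6) (0.987, 0, -6)
(1.0, 0, 0) (0.736, -11, -10) (0.736, -11, -10)
(1.0, 0, 0) (0.841, -2, -9) (0.842, -2, -9)
(1.0, 0, 0) (0.983, 1, -5) (0.983, 1, -5)
```

View pics/cmp.png

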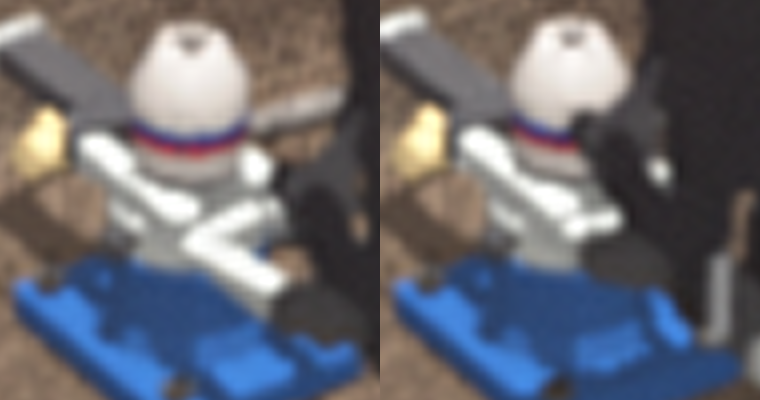

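The right half shows the chuck and rear wedge about 5–6 px higher, which is about 2.2 mm of lift. The fork is round the neck and the gripper only overlaps the chuck in projection. I'll push about 5 mm more.

```bash
python3 -m handwheel '[[0.1,0,0,0,0,0,1],[0.2,0,0,0,0,0,1],[0.3,0,0,0,0,0,1],[0.4,0,0,0,0,0,1],[0.5,0,0,0,0,0,1],[0.5,0,0,0,0,0,1],[0.5,0,0,0,0,0,1],[0.5,0,0,0,0,0,1],[0.5,0,0,0,0,0,1],[0.5,0,0,0,0,0,1]]' 120
python3 - <<'E'
from h import *
t=cv2.imread("pics/scene0.png");im=np.ascontiguousarray(capture("scene")[:,:,::-1])
U=lambda i:cv2.resize(i[160:235,315:415],None,fx=16,fy=16,interpolation=cv2.INTER_CUBIC)
t,b=U(t),U(im)
for y0,y1,x0,x1 in((120,280,390,540),(110,200,60,200),(120,250,400,560)):
    r=cv2.matchTemplate(b,t[y0:y1,x0:x1],cv2.TM_CCOEFF_NORMED);_,v,_,l=cv2.minMaxLoc(r);print(v,l[0]-x0,l[1]-y0,"mm",-(l[1]-y0)/4.87)
# top: rear wedge head is visible; narrow/other things checked by difference only near the stand
E
```

```text
time_s: 10.4
position: [538.2, -35.1, 95.8]
orientation: [-3.141, 0.009, -0.07]
contact_force: [-20.7, 1.2, 13.3]
width: 0.239
finger_force: 121.8
0.9939311742782593 1 -16 mm 3.2854209445585214
0.9861166477203369 0 -14 mm 2.8747433264887063
0.994199275970459 1 -16 mm 3.2854209445585214
```

```bash
python3 -c "
from cell import job_done
print(job_done())"
```

```text
the job is handed in; nothing more can be done
None
```

The wide wedge is under the rear wedge with its fork round the neck and still gripped at about 120 N; the chuck is about 3 mm off its seat by the scene camera, and I handed the job in at about 10.5 s (no verdict was returned).

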